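# Pin the hold-down bar of a tip-box travel cradle

### The arm

A 7-joint arm with a two-finger parallel gripper is mounted at the origin on a cart in front of the work surface, level with it; the furniture and walls round the work are solid. World frame = base frame: x ahead of the robot, y to its left, z up, the work surface at z = 0. Lengths are in m, angles in rad, forces in N, time in s.
With the tool pointing down it reaches from about 0.425 to 0.925 m from the base axis. Payload 6.8 kg.
Tool frame: the origin (TCP) lies on the mounting face of the last link; the fingertips stand 173 mm ahead of it and the grasp point (between the pads) lies 155 mm ahead of it (grip_point_offset is the distance from the TCP to the grasp point, in m); x points along the fingers, z is the direction in which the jaws open and shut, and the axes are right-handed (so a half turn about x gives the same grasp; the last joint's range is limited). The gripper opens to 85 mm and grips with 20 to 120 N. Pads are 22 mm wide; open, the fingers measure 114 mm over their backs; the gripper's body (76 mm by 85 mm) begins 54 mm behind the grasp point. The pads swing forward as they close: fully open they stand 13 mm farther back than shut.
Start: joints at [-1.352, 0.477, 0.022, 1.555, -0.011, 1.109, -0.083], TCP at [0.217, 0.639, 0.405] pointing down, gripper open.
Joint ranges: [-2.96, 2.96], [-0.34, 2.1], [-1.41, 1.46], [0.24, 2.44], [-1.37, 4.51], [0.17, 1.92], [-2.96, 2.96]. Speed limits (rad/s): [2.39, 2.39, 3.14, 3.14, 3.14, 3.14, 3.14].

### API

Orientations are given as a rotation vector (axis times angle).
In Python, from bench import * gives the robot as it stands. The module is installed in compiled form; this text tells all that it offers.
- The arm moves only by the tool servo_tool, never from a script. Its argument "motion" is a list of rows, each a list of 5 numbers: the shift along the tool's x, y, z in m, then the turn about the tool's x in degrees, then the gripper command: -1 is fully open, 1 is shut, values between are in proportion. In form: [[dx, dy, dz, turn, fingers], ...]. A call has 1 to 8 rows; each row is the pose to reach, as a shift and turn from the pose measured when the call began, along the tool's axes at that moment; what a row does not reach only later rows make up. A row lasts 1/10 s, in which the tool goes at most 50 mm and 8.59 degrees, less where a joint would pass 70% of its speed; a pose out of reach is approached as far as the arm can. A call with a gripper value outside its range is refused whole. The fingers move at their own pace and stop on an object; "force" is the grip in N (left out, the last holds). Time passes only in rows, so rows that repeat a pose let the fingers close. It gives the time, the measured TCP pose, the force and the opening at its end, in the units of the state.
- get_obs(): the state, without advancing time (a new reading comes with each control period).
- grab_frame(name): name is "side" or "top"; returns the picture (480x640x3 uint8, red, green, blue); there is no depth.
- camera_params(name): a dict with "mtx" (3x3 intrinsics, pixels), "D" ([k1, k2, p1, p2, k3] as OpenCV has them; the pictures are not rectified), "world_to_cam" (4x4, takes a point from world to camera coordinates). Camera axes: x right, y down, z forward; pixel columns grow to the right and rows downward; lengths in m; the calibration is good to about 2 mm. A picture is of the moment at which its call begins. camera_params takes no time and is no camera call.
- hand_in(): hands the job in, once; it reports no verdict.
The state is a dict: "clock": time; "joints": joint angles; "qvel": joint speeds; "tau": joint torques, N m; "tcp_pos": TCP position; "orientation": TCP orientation; "contact_force": force on the tool from outside, world axes, zero at the start; "moment": the same for the moment, N m; "grip_width": finger opening in m.
Only numpy, scipy, OpenCV 4.12 (cv2) and the standard library are available. Lean on these libraries where they do the work, as an engineer would, in place of code of your own. Each camera call takes 0.05 s, during which the arm holds its last target. There are 200 camera calls.

### The job

Lock the swing bar over the boxed pipette tips: take the long pin with the straight cylindrical grip out of the pin stand and put it from above through the fork and the eye of the bar, fully home, so that its collar rests on the fork; then let it go. Leave the short ball-headed pin in the stand.

Things in the scene. Friction and masses are not known exactly. Their poses are not given: they have to be found in the camera images.
- lock_pin: Long loose pin, 0.1 kg, upright in a 26 mm deep hole of the pin stand (1 mm play). From the origin (centre of its lower end), z up: steel shank 13 mm thick, 62 mm long, its lowest 12 mm tapering to a 6 mm nose; collar 48 mm wide, from z = 62 to 67 mm; black ridged cylindrical grip, 22 mm thick, from 67 to 107 mm, gripped from above at any yaw.
- short_pin: The wrong pin: same thickness and collar, but shank only 36 mm, black ball 26 mm on top, 72 mm high in all. Upright in the other hole of the stand, 80 mm from the long pin, on either side. Origin: centre of its lower end, z up. The stand is a fixed grey block 56 x 140 x 30 mm; hole floors 4 mm above the desk.
- fork_hole (a point): Centre of the hole's mouth on the fork's upper face, 109 mm over the desk, z up. The fork, at one end of the fixed cradle (116 x 262 mm) that holds the 85 mm high tip box, has two level ears 56 x 50 mm, 10 mm thick, 15 mm apart, a 24 mm hole straight down through both, mouth countersunk to 34 mm. -y points out of the cradle, +y to the box.
- bar_eye (a point): Centre of the 24 mm eye through the end of the dark steel swing bar (8 mm thick, 180 mm from pivot to eye), which lies over the box and between the fork's ears. It turns level on a post at the cradle's other end, stiffly; it is already swung in, its eye within 4 mm of the fork's hole seen from above, and must not be knocked out.
Not all that is in view belongs to the job. What is shaped like the lock_pin but orange is not meant.

How it is judged:
By the outcome, as a careful person would: the job done as asked, in the order asked, and still so for the second after the job is handed in, with the robot touching nothing.
It also fails if it takes over 40 s, if anything falls off the work surface, if the arm or the gripper's body presses on something with over 40 N, if the wrist force passes 120 N, or if a joint passes its speed limit or range.

## Working session

There is one attempt and no reset: what is moved stays moved. The work goes in short steps, Python scripts to look and compute and a tool call to move; the robot and the scene stay as the last step left them, time stands still between calls to the robot, and variables do not carry over. Pictures are saved under pics/ and viewed, about 8 in all and at most 12, crops included, and the job is handed in when it is done.

Besides the shell and the picture viewer there is one more tool, called after "Request:" as name(argument=value, ...), one argument or row to a line, values as JSON. servo_tool: Moves the arm, as the interface text tells. Its arguments: {"type":"object","properties":{"motion":{"type":"array","items":{"type":"array","items":{"type":"number"}}},"force":{"type":"number"}},"required":["motion"]}

```bash
mkdir -p pics; cat > h.py <<'E'
from bench import *
import numpy as np, cv2
from scipy.spatial.transform import Rotation as R
def save(n,f):
    im=grab_frame(n); cv2.imwrite('pics/'+f,im[:,:,::-1]); return im
def ray(n,u,v):
    c=camera_params(n); M=np.array(c['world_to_cam']); p=cv2.undistortPoints(np.array([[[u,v]]],float),np.array(c['mtx']),np.array(c['D']))[0,0]
    d=M[:3,:3].T@np.array([p[0],p[1],1]); o=-M[:3,:3].T@M[:3,3]; return o,d
def atz(n,u,v,z):
    o,d=ray(n,u,v); return o+d*(z-o[2])/d[2]
def proj(n,P):
    c=camera_params(n); M=np.array(c['world_to_cam'])
    return cv2.projectPoints(np.array(P,float).reshape(-1,1,3),cv2.Rodrigues(M[:3,:3])[0],M[:3,3],np.array(c['mtx']),np.array(c['D']))[0][:,0]
def tri(a,b):
    (o1,d1),(o2,d2)=ray(*a),ray(*b)
    t=np.linalg.lstsq(np.c_[d1,-d2],o2-o1,rcond=None)[0]
    p,q=o1+d1*t[0],o2+d2*t[1]; return (p+q)/2,np.linalg.norm(p-q)
def totool(dw):
    return R.from_rotvec(get_obs()['orientation']).inv().apply(dw)
E
python3 - <<'E'
from h import *
np.set_printoptions(precision=4,suppress=True)
for n in('top','side'):
    save(n,n+'1.png'); o,d=ray(n,320,240); print(n,o,d)
s=get_obs(); print(s); print(R.from_rotvec(s['orientation']).as_matrix())
E
```

```text
top [ 0.4077 -0.1677  0.9246] [ 0.2152 -0.0078 -0.9766]
side [0.4313 0.4528 0.6439] [ 0.1554 -0.7564 -0.6355]
{'clock': 0.1, 'joints': array([-1.3521,  0.4777,  0.0223,  1.5563, -0.0115,  1.1093, -0.0832]), 'qvel': array([ 0.0014, -0.0014,  0.0012, -0.0031, -0.0011,  0.0008, -0.0017]), 'tau': array([  0.0041, -59.776 ,   1.6135, -28.1956,   0.0128,   0.0051,
         0.    ]), 'tcp_pos': array([0.2166, 0.639 , 0.4038]), 'orientation': array([-0.9662,  1.3476,  0.9644]), 'contact_force': array([-0.784 ,  0.2718,  0.5088]), 'moment': array([0.0581, 0.0062, 0.0255]), 'grip_width': 0.08553375370706655}
[[-0.0004 -0.9471  0.3211]
 [-0.0016  0.3211  0.9471]
 [-1.     -0.0001 -0.0016]]
```

View pics/top1.png

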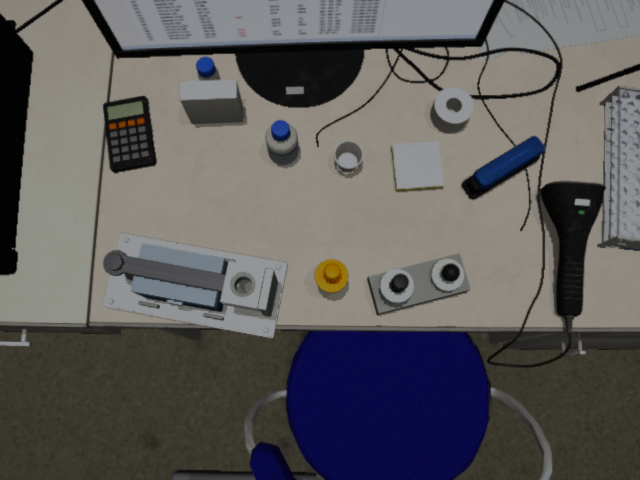

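View pics/side1.png

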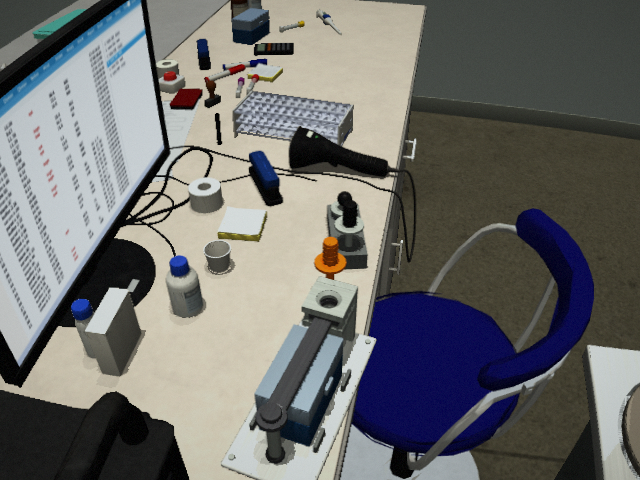

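Candidates in the top view: orange pin (331,275), which is a decoy; stand pin left (399,285); stand pin right (448,272). In the side view: near pin (349,212), which looks long with a cylindrical grip; far pin (344,198), which looks like a ball; orange pin (330,250). I'll check with a close crop.

```bash
python3 - <<'E'
from h import *
a=cv2.imread('pics/side1.png')[180:320,290:390]; b=cv2.imread('pics/top1.png')[235:340,220:480]
a=cv2.resize(a,None,fx=4,fy=4,interpolation=3); b=cv2.resize(b,None,fx=1.5,fy=1.5,interpolation=3)
c=np.zeros((560,400+390,3),np.uint8); c[:560,:400]=a; c[:b.shape[0],400:400+b.shape[1]]=b
cv2.imwrite('pics/crop1.png',c)
E
```

```text
(no output)
```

View pics/crop1.png

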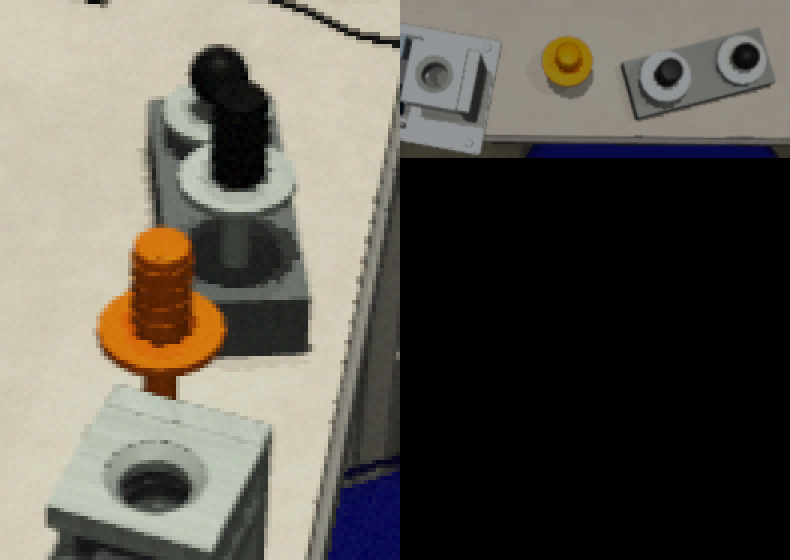

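The near pin at side (350,203), top (400,284), has the tall cylindrical grip, so it is the lock_pin. The far one has the ball. The orange pin stands between the stand and the fork. The fork mouth is at side (329,299), top (243,284).

```bash
python3 - <<'E'
from h import *
np.set_printoptions(precision=4,suppress=True)
print('collar top/side z71',atz('top',397,286.3,.071),atz('side',349.3,224.5,.071))
print('grip top z111',atz('top',400.3,283,.111),atz('side',350.2,203,.111))
print('collar tri',tri(('top',397,286.3),('side',349.3,224.5)))
print('fork z109',atz('top',243.3,283.7,.109),atz('side',328.8,299.5,.109),tri(('top',243.3,283.7),('side',328.8,299.5)))
# automatic: collar & fork ellipse fits
t=cv2.imread('pics/top1.png'); g=cv2.cvtColor(t,6)
for nm,(x0,y0,x1,y1) in dict(collar=(370,260,425,312)).items():
    c=g[y0:y1,x0:x1]; m=(c>150).astype(np.uint8); k=cv2.findContours(m,cv2.RETR_EXTERNAL,cv2.CHAIN_APPROX_NONE)[0]
    for q in k:
        if len(q)>30: e=cv2.fitEllipse(q); print(nm,len(q),np.add(e[0],(x0,y0)),e[1],atz('top',*np.add(e[0],(x0,y0)),.071))
print(np.median(g[260:312,370:425]))
# stand corners in top at z=.03, and orange
print('orange collar',tri(('top',331.5,276),('side',330.4,262)))
print('box/ pivot',tri(('top',116,262),('side',272,412)))
E
```

```text
collar top/side z71 [ 0.5313 -0.2821  0.071 ] [ 0.5336 -0.2765  0.071 ]
grip top z111 [ 0.53   -0.2812  0.111 ] [ 0.5339 -0.2794  0.111 ]
collar tri (array([ 0.5333, -0.2827,  0.0659]), np.float64(0.002453599253696992))
fork z109 [ 0.5268 -0.0731  0.109 ] [ 0.5269 -0.0687  0.109 ] (array([ 0.5275, -0.0726,  0.1049]), np.float64(0.00019242422263524145))
111.0
orange collar (array([ 0.5469, -0.1912,  0.0628]), np.float64(0.001731407785320204))
box/ pivot (array([0.5563, 0.1037, 0.0971]), np.float64(0.0006846098617521198))
```

```bash
python3 - <<'E'
from h import *
np.set_printoptions(precision=3,suppress=True)
print('chair back',tri(('top',268,458),('side',490,380)))
for z in(.1,.2,.3): print(z,'handle',atz('side',115,400,z),'top bag edge',atz('top',28,60,z),atz('top',15,270,z))
print('monitor low edge',tri(('top',120,52),('side',15,378)))
def rows(w,z=None):
    print(totool(np.array(w)-get_obs()['tcp_pos']))
rows([.40,.30,.43])
E
```

```text
chair back (array([ 0.288, -0.101, -0.045]), np.float64(0.005035131270301998))
0.1 handle [0.734 0.132 0.1  ] top bag edge [0.859 0.264 0.1  ] [0.542 0.243 0.1  ]
0.2 handle [0.678 0.191 0.2  ] top bag edge [0.804 0.211 0.2  ] [0.526 0.193 0.2  ]
0.3 handle [0.623 0.25  0.3  ] top bag edge [0.749 0.159 0.3  ] [0.51  0.144 0.3  ]
monitor low edge (array([0.88 , 0.13 , 0.087]), np.float64(0.0034651736197166463))
[-0.026 -0.283 -0.262]
```

Request:
servo_tool(
  motion=[
    [-0.005,-0.035,-0.033,0,-1],
    [-0.01,-0.07,-0.066,0,-1],
    [-0.015,-0.105,-0.099,0,-1],
    [-0.02,-0.14,-0.132,0,-1],
    [-0.025,-0.175,-0.165,0,-1],
    [-0.03,-0.21,-0.198,0,-1],
    [-0.03,-0.245,-0.231,0,-1],
    [-0.03,-0.283,-0.262,0,-1],
  ],
)

```text
clock: 0.9
tcp_pos: [0.4008, 0.2981, 0.4343]
orientation: [-0.966, 1.347, 0.965]
contact_force: [0.6, 0.9, 0.1]
grip_width: 0.0853
```

```bash
python3 - <<'E'
from h import *
np.set_printoptions(precision=3,suppress=True)
s=get_obs(); print(s['tcp_pos'],s['joints'],s['contact_force'],totool(np.array([.46,0,.43])-s['tcp_pos']))
E
```

```text
[0.401 0.298 0.434] [-0.916  0.154  0.17   1.94  -0.029  1.051  0.511] [0.643 0.869 0.139] [ 0.005 -0.152 -0.263]
```

Request:
servo_tool(
  motion=[
    [0,-0.022,-0.04,0,-1],
    [0,-0.044,-0.08,0,-1],
    [0,-0.066,-0.12,0,-1],
    [0,-0.088,-0.16,0,-1],
    [0,-0.11,-0.2,0,-1],
    [0,-0.132,-0.235,0,-1],
    [0,-0.152,-0.263,0,-1],
  ],
)

```text
clock: 1.6
tcp_pos: [0.4601, -0.0023, 0.4347]
orientation: [-0.965, 1.348, 0.964]
contact_force: [1.0, 0.4, -0.0]
grip_width: 0.0852
```

```bash
python3 - <<'E'
from h import *
np.set_printoptions(precision=3,suppress=True)
s=get_obs(); print(s['tcp_pos'],s['joints'],s['contact_force'],totool(np.array([.532,-.28,.36])-s['tcp_pos']))
E
```

```text
[ 0.46  -0.002  0.435] [-0.543  0.077  0.441  2.034 -0.037  1.039  1.158] [ 0.987  0.396 -0.014] [ 0.075 -0.158 -0.24 ]
```

Request:
servo_tool(
  motion=[
    [0,-0.022,-0.034,0,-1],
    [0,-0.044,-0.068,0,-1],
    [0,-0.066,-0.102,0,-1],
    [0.01,-0.088,-0.136,0,-1],
    [0.03,-0.11,-0.17,0,-1],
    [0.05,-0.135,-0.205,0,-1],
    [0.07,-0.158,-0.24,0,-1],
    [0.075,-0.158,-0.24,0,-1],
  ],
)

```text
clock: 2.4
tcp_pos: [0.5311, -0.2859, 0.3575]
orientation: [-0.961, 1.356, 0.959]
contact_force: [0.3, 0.5, 0.1]
grip_width: 0.0856
```

```bash
python3 - <<'E'
from h import *
np.set_printoptions(precision=4,suppress=True)
s=get_obs(); print(s['tcp_pos'],s['joints'],s['contact_force'],totool(np.array([.532,-.28,.25])-s['tcp_pos']))
a=save('side','s2.png')[120:300,270:430]; b=save('top','t2.png')[150:330,320:480]
X=np.array([.532,-.28,0])
for n in('side','top'): print(n,proj(n,[X+[0,0,.071],X+[0,0,.111],s['tcp_pos']-[0,0,.173]]))
c=np.hstack([cv2.resize(i[:,:,::-1],None,fx=2.5,fy=2.5,interpolation=2) for i in(a,b)]); cv2.imwrite('pics/c2.png',c)
E
```

```text
[ 0.5311 -0.2859  0.3575] [-0.04    0.4554  0.5735  1.8097 -0.2873  0.9633  1.889 ] [0.3452 0.4711 0.1381] [0.1075 0.0008 0.0065]
side [[350.6581 223.296 ]
 [351.4977 202.94  ]
 [354.3635 160.5896]]
top [[395.4998 285.7847]
 [399.3939 281.4706]
 [412.491  273.1955]]
```

View pics/c2.png

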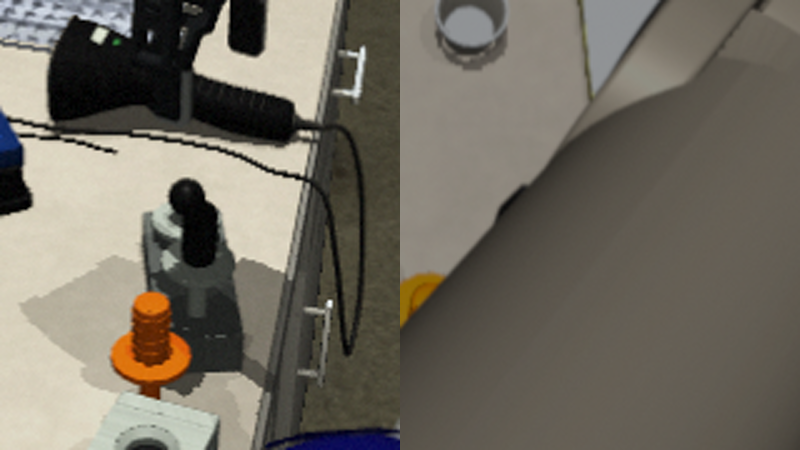

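Request:
servo_tool(
  motion=[
    [0,0.001,0.006,0,-1],
    [0.02,0.001,0.006,0,-1],
    [0.05,0.001,0.006,0,-1],
    [0.08,0.001,0.006,0,-1],
    [0.1,0.001,0.006,0,-1],
    [0.107,0.001,0.006,0,-1],
    [0.107,0.001,0.006,0,-1],
  ],
)

```text
clock: 3.2
tcp_pos: [0.5325, -0.2739, 0.2513]
orientation: [-0.962, 1.351, 0.967]
contact_force: [1.0, -1.0, -0.4]
grip_width: 0.0851
```

```bash
python3 - <<'E'
from h import *
np.set_printoptions(precision=4,suppress=True)
s=get_obs(); print(s['tcp_pos'],s['joints'],s['contact_force'],totool(np.array([.532,-.28,.25])-s['tcp_pos']))
a=save('side','s3.png')[150:290,290:430]
c=cv2.resize(a[:,:,::-1],None,fx=4,fy=4,interpolation=2); cv2.imwrite('pics/c3.png',c)
E
```

```text
[ 0.5325 -0.2739  0.2513] [ 0.0069  0.5857  0.4913  1.8886 -0.3833  0.7657  1.9528] [ 1.0093 -0.964  -0.4411] [ 0.0013 -0.0015 -0.0059]
```

View pics/c3.png

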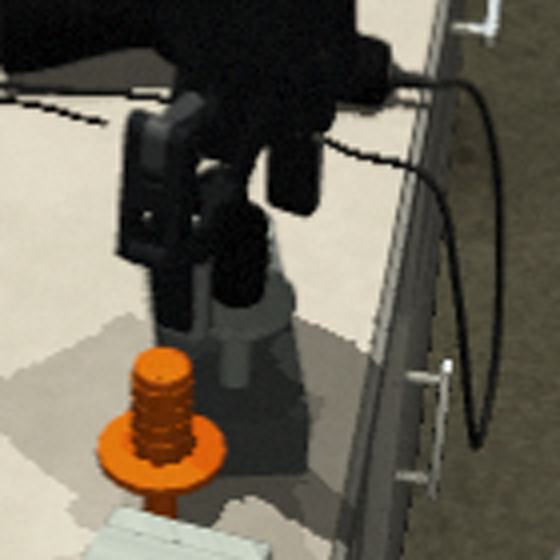

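The pin's grip lies between the open fingers: near finger at (335,230), far finger at (364,201), grip at (350,215). I'll correct by 6 mm along the jaws, then close gently.

Request:
servo_tool(
  motion=[
    [0.001,-0.001,-0.006,0,-1],
    [0.001,-0.001,-0.006,0,0.0],
    [0.001,-0.001,-0.006,0,0.3],
    [0.001,-0.001,-0.006,0,0.5],
    [0.001,-0.001,-0.006,0,0.7],
    [0.001,-0.001,-0.006,0,1],
    [0.001,-0.001,-0.006,0,1],
    [0.001,-0.001,-0.006,0,1],
  ],
  force=20,
)

```text
clock: 4.05
tcp_pos: [0.5318, -0.2806, 0.2514]
orientation: [-0.963, 1.35, 0.965]
contact_force: [0.3, -0.3, 2.0]
grip_width: 0.0212
```

Request:
servo_tool(
  motion=[
    [0,0,0,0,1],
    [0,0,0,0,1],
    [0,0,0,0,1],
  ],
)

```text
clock: 4.35
tcp_pos: [0.5318, -0.2806, 0.2513]
orientation: [-0.963, 1.35, 0.965]
contact_force: [0.0, -0.3, 1.1]
grip_width: 0.0214
```

```bash
python3 - <<'E'
from h import *
np.set_printoptions(precision=4,suppress=True)
s=get_obs(); print(s['tcp_pos'],s['joints'],s['contact_force'],s['moment'],s['grip_width'])
E
```

```text
[ 0.5318 -0.2806  0.2513] [ 0.0187  0.5887  0.491   1.8832 -0.3843  0.7665  1.963 ] [ 0.0329 -0.3245  1.0951] [-0.0116  0.0968  0.0489] 0.021414867633743572
```

Request:
servo_tool(
  motion=[
    [0,0,0,0,1],
    [0,0,0,0,1],
    [-0.01,0,0,0,1],
    [-0.03,0,0,0,1],
    [-0.06,0,0,0,1],
    [-0.1,0,0,0,1],
    [-0.14,0,0,0,1],
    [-0.145,0,0,0,1],
  ],
  force=60,
)

```text
clock: 5.15
tcp_pos: [0.533, -0.2817, 0.4018]
orientation: [-0.967, 1.345, 0.958]
contact_force: [0.6, -1.3, -0.6]
grip_width: 0.0205
```

```bash
python3 - <<'E'
from h import *
np.set_printoptions(precision=4,suppress=True)
s=get_obs(); print(s['tcp_pos'],s['joints'],s['contact_force'],s['moment'],s['grip_width'],s['qvel'])
print(totool(np.array([.527,-.072,.396])-s['tcp_pos']))
# fork measurement from stored pics
b=cv2.imread('pics/top1.png')[250:320,210:290]; a=cv2.imread('pics/side1.png')[270:340,290:370]
c=np.hstack([cv2.resize(i,None,fx=5,fy=5,interpolation=2) for i in(a,b)]); cv2.imwrite('pics/c4.png',c)
E
```

```text
[ 0.533  -0.2817  0.4018] [-0.0684  0.4036  0.5964  1.7709 -0.2578  1.0398  1.8624] [ 0.6321 -1.253  -0.6085] [-0.0595 -0.0297 -0.0009] 0.02047716717641404 [-0.0114 -0.006  -0.0039  0.0175  0.0165  0.0415 -0.0114]
[0.005  0.0736 0.1965]
```

View pics/c4.png

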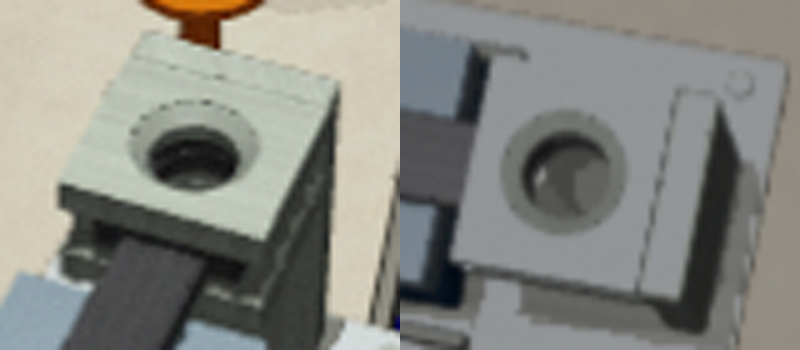

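The fork mouth centre is at side (329,299), top (243,284), giving about (0.527, -0.072). I'll carry the pin over it, with the nose above the orange pin.

Request:
servo_tool(
  motion=[
    [0,0.012,0.033,0,1],
    [0,0.024,0.066,0,1],
    [0,0.036,0.1,0,1],
    [0,0.05,0.133,0,1],
    [0,0.062,0.166,0,1],
    [0,0.074,0.196,0,1],
    [0,0.074,0.196,0,1],
    [0.01,0.074,0.196,0,1],
  ],
)

```text
clock: 5.95
tcp_pos: [0.5267, -0.0716, 0.3914]
orientation: [-0.969, 1.343, 0.959]
contact_force: [-0.5, -0.8, -1.5]
grip_width: 0.0204
```

Request:
servo_tool(
  motion=[
    [0.005,0,0,0,1],
    [0.01,0,0,0,1],
    [0.01,0,0,0,1],
  ],
)

```text
clock: 6.25
tcp_pos: [0.5263, -0.0726, 0.3804]
orientation: [-0.968, 1.346, 0.958]
contact_force: [0.3, 1.0, -1.3]
grip_width: 0.0204
```

```bash
python3 - <<'E'
from h import *
np.set_printoptions(precision=4,suppress=True)
s=get_obs(); t=s['tcp_pos']; print(t,s['joints'],s['contact_force'],s['grip_width'],s['orientation'])
ax=R.from_rotvec(s['orientation']).apply([1,0,0]); print(ax)
P=[t+ax*(.155+.095-.004-.0), t+ax*(.250-.004-.0645), [.527,-.072,.109]]
for n in('side','top'): print(n,proj(n,P))
a=save('side','s5.png')[220:340,270:390]; b=save('top','t5.png')[240:320,200:280]
c=np.hstack([cv2.resize(i[:,:,::-1],(400,400),interpolation=2) for i in(a,b)]); cv2.imwrite('pics/c5.png',c)
E
```

```text
[ 0.5263 -0.0726  0.3804] [-0.4327  0.2908  0.548   1.9548 -0.1821  0.9397  1.4453] [ 0.2771  0.9639 -1.3389] 0.020405461404602573 [-0.9677  1.3455  0.9584]
[ 0.0046 -0.0036 -1.    ]
side [[329.3175 282.5214]
 [330.1096 243.2867]
 [329.2248 297.6767]]
top [[241.4716 280.3421]
 [235.0882 272.3355]
 [242.4974 283.5721]]
```

View pics/c5.png

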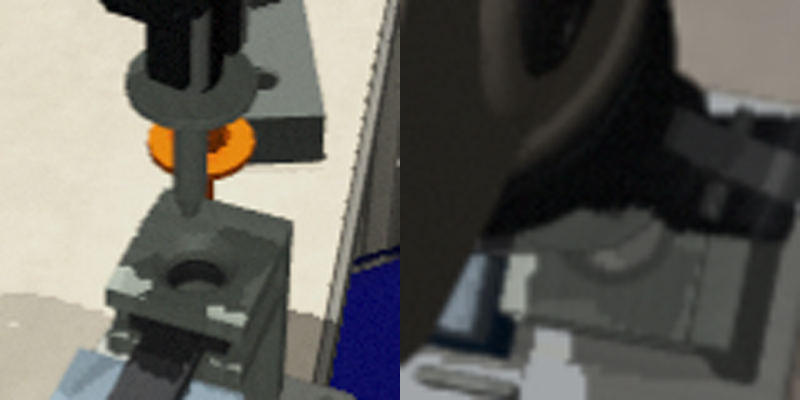

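The pin hangs upright over the fork, nose at about (327,284), roughly 2 px left of the mouth centre (329,299). I'll quantify that offset and the eye's offset.

```bash
python3 - <<'E'
from h import *
np.set_printoptions(precision=2,suppress=True)
g=cv2.cvtColor(cv2.imread('pics/s5.png'),6).astype(float)
for r in (262,266,270,274):
    d=np.diff(cv2.GaussianBlur(g,(3,3),0)[r,312:342]); i=np.argsort(-abs(d))[:6]; print(r,sorted([(312.5+int(k),int(d[k])) for k in i]))
F=np.array([.527,-.072,0]); u=np.array([.556-.527,.104+.072,0]); u/=np.linalg.norm(u); v=np.array([-u[1],u[0],0])
print('bar mid expected at fork entry',proj('side',[F+u*.025+[0,0,.0955],F+u*.025+[0,0,.0955]+v*.001]),'seen ~323,320')
print('px per mm x,y',proj('side',[F+[0,0,.12],F+[.001,0,.12],F+[0,.001,.12]]))
print('axis z .11-.17',proj('side',[F+[0,0,z] for z in(.11,.14,.16,.17)]))
E
```

```text
262 [(313.5, -28), (320.5, -26), (321.5, -33), (336.5, 23), (337.5, 36), (338.5, 26)]
266 [(313.5, -33), (314.5, -41), (320.5, -25), (321.5, -34), (331.5, 27), (332.5, 19)]
270 [(316.5, -32), (317.5, -42), (318.5, -32), (331.5, 40), (332.5, 28), (338.5, -18)]
274 [(320.5, -43), (321.5, -62), (322.5, -37), (332.5, 24), (333.5, 58), (334.5, 43)]
bar mid expected at fork entry [[322.27 318.18]
 [323.   318.39]] seen ~323,320
px per mm x,y [[329.32 291.57]
 [328.55 291.46]
 [329.17 292.11]]
axis z .11-.17 [[329.23 297.13]
 [329.5  280.14]
 [329.68 268.3 ]
 [329.77 262.21]]
```

Request:
servo_tool(
  motion=[
    [0,0.0035,0,0,1],
    [0,0.0035,0,0,1],
    [0.01,0.0035,0,0,1],
    [0.02,0.0035,0,0,1],
    [0.025,0.0035,0,0,1],
    [0.03,0.0035,0,0,1],
    [0.03,0.0035,0,0,1],
  ],
)

```text
clock: 7.05
tcp_pos: [0.5234, -0.0713, 0.3503]
orientation: [-0.968, 1.345, 0.959]
contact_force: [-0.1, -0.1, -1.5]
grip_width: 0.0205
```

```bash
python3 - <<'E'
from h import *
np.set_printoptions(precision=4,suppress=True)
s=get_obs(); t=s['tcp_pos']; print(t,s['contact_force'],s['moment'],s['grip_width'],s['joints'])
a=save('side','s6.png')[240:340,280:380]
cv2.imwrite('pics/c6.png',cv2.resize(a[:,:,::-1],(500,500),interpolation=2))
E
```

```text
[ 0.5234 -0.0713  0.3503] [-0.064  -0.1253 -1.4928] [0.0037 0.0423 0.0136] 0.02054960171798004 [-0.4191  0.3264  0.5335  1.9903 -0.2101  0.8737  1.4682]
```

View pics/c6.png

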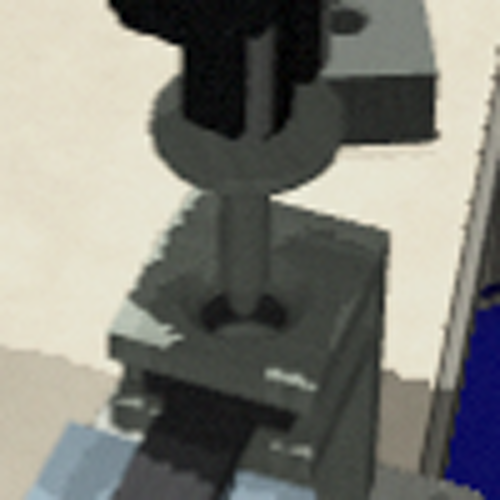

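The nose is entering the mouth, centred at crop (245,310), with equal dark gaps left and right. I'll descend in steps and watch the force.

Request:
servo_tool(
  motion=[
    [0.004,0,0,0,1],
    [0.008,0,0,0,1],
    [0.012,0,0,0,1],
    [0.016,0,0,0,1],
    [0.02,0,0,0,1],
    [0.02,0,0,0,1],
  ],
)

```text
clock: 7.7
tcp_pos: [0.5234, -0.0714, 0.3302]
orientation: [-0.968, 1.346, 0.959]
contact_force: [1.0, 0.1, 0.0]
grip_width: 0.0207
```

Request:
servo_tool(
  motion=[
    [0.004,0,0,0,1],
    [0.008,0,0,0,1],
    [0.012,0,0,0,1],
    [0.016,0,0,0,1],
    [0.016,0,0,0,1],
  ],
)

```text
clock: 8.2
tcp_pos: [0.5232, -0.0714, 0.3135]
orientation: [-0.968, 1.347, 0.96]
contact_force: [-0.6, 1.1, -1.3]
grip_width: 0.0206
```

Request:
servo_tool(
  motion=[
    [0.004,0,0,0,1],
    [0.008,0,0,0,1],
    [0.012,0,0,0,1],
    [0.014,0,0,0,1],
    [0.014,0,0,0,1],
  ],
)

```text
clock: 8.7
tcp_pos: [0.5232, -0.0714, 0.2991]
orientation: [-0.967, 1.347, 0.96]
contact_force: [0.6, -0.5, -0.9]
grip_width: 0.0206
```

Request:
servo_tool(
  motion=[
    [0.002,0,0,0,1],
    [0.004,0,0,0,1],
    [0.004,0,0,0,1],
  ],
)

```text
clock: 9.0
tcp_pos: [0.5231, -0.0714, 0.2949]
orientation: [-0.967, 1.348, 0.96]
contact_force: [-0.1, 0.3, -1.6]
grip_width: 0.0205
```

Request:
servo_tool(
  motion=[
    [0.001,0,0,0,1],
    [0.002,0,0,0,1],
    [0.002,0,0,0,1],
  ],
)

```text
clock: 9.3
tcp_pos: [0.5232, -0.0718, 0.2945]
orientation: [-0.966, 1.347, 0.96]
contact_force: [-5.7, 0.5, 15.6]
grip_width: 0.0207
```

```bash
python3 - <<'E'
from h import *
np.set_printoptions(precision=4,suppress=True)
s=get_obs(); print(s['tcp_pos'],s['contact_force'],s['moment'])
a=save('side','s7.png')[240:340,280:380]
cv2.imwrite('pics/c7.png',cv2.resize(a[:,:,::-1],(500,500),interpolation=2))
E
```

```text
[ 0.5232 -0.0718  0.2945] [-5.7226  0.5363 15.6059] [0.3434 1.2061 0.0532]
```

View pics/c7.png

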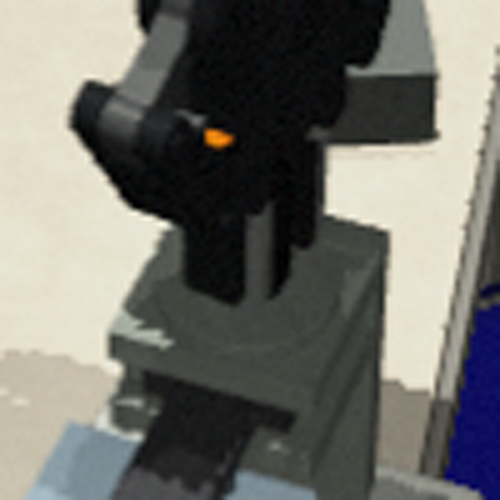

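The collar is on the fork at the expected height with 15 N contact. I'll ease off, open, and retreat straight up.

Request:
servo_tool(
  motion=[
    [-0.001,0,0,0,1],
    [-0.001,0,0,0,0.5],
    [-0.001,0,0,0,0],
    [-0.001,0,0,0,-0.3],
    [-0.001,0,0,0,-0.3],
    [-0.001,0,0,0,-0.3],
  ],
  force=20,
)

```text
clock: 9.95
tcp_pos: [0.5233, -0.0718, 0.2954]
orientation: [-0.966, 1.347, 0.96]
contact_force: [-0.1, -0.5, -0.5]
grip_width: 0.0553
```

Request:
servo_tool(
  motion=[
    [-0.01,0,0,0,-0.3],
    [-0.03,0,0,0,-0.3],
    [-0.06,0,0,0,-0.3],
    [-0.1,0,0,0,-0.3],
    [-0.14,0,0,0,-0.3],
    [-0.14,0,0,0,-0.3],
  ],
)

```text
clock: 10.55
tcp_pos: [0.5243, -0.0724, 0.4413]
orientation: [-0.969, 1.338, 0.954]
contact_force: [-0.5, 0.3, -1.2]
grip_width: 0.0557
```

Request:
servo_tool(
  motion=[
    [0,0.02,-0.03,0,-0.3],
    [0,0.03,-0.07,0,-0.3],
    [0,0.04,-0.11,0,-0.3],
    [0,0.04,-0.15,0,-0.3],
    [0,0.04,-0.19,0,-0.3],
    [0,0.04,-0.22,0,-0.3],
    [0,0.04,-0.22,0,-0.3],
  ],
)

```text
clock: 11.25
tcp_pos: [0.4127, -0.2715, 0.4408]
orientation: [-0.964, 1.342, 0.947]
contact_force: [0.3, 0.0, 0.1]
grip_width: 0.0555
```

```bash
python3 - <<'E'
from h import *
np.set_printoptions(precision=4,suppress=True)
s=get_obs(); print(s['clock'],s['tcp_pos'],s['contact_force'],s['grip_width'])
a=save('side','s8.png')[180:340,270:390]; b=save('top','t8.png')[220:340,90:290]
a=cv2.resize(a[:,:,::-1],(390,520),interpolation=2); b=cv2.resize(b[:,:,::-1],(400,240),interpolation=2)
c=np.zeros((520,790,3),np.uint8); c[:,:390]=a; c[:240,390:]=b; cv2.imwrite('pics/c8.png',c)
E
```

```text
11.25 [ 0.4127 -0.2715  0.4408] [0.293  0.0427 0.1359] 0.05548695221620895
```

View pics/c8.png

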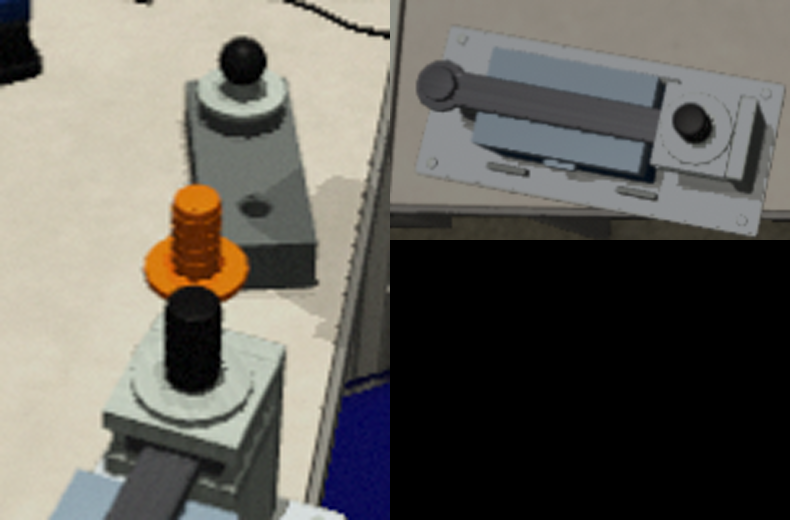

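The collar lies flat on the fork (side (329,299)) with the grip upright. The bar is still swung in, the ball pin is still in the stand, the orange pin is untouched, and the robot is clear.

```bash
python3 -c "
from bench import *
print(hand_in())"
```

```text
the job is handed in; nothing more can be done
None
```

The long pin with the straight black grip is out of the stand and through the fork and the bar's eye, fully home. I let it go and handed the job in at about 11 s.

- **Seating:** the descent met almost no force until the collar landed, at the expected height with about 16 N. I then eased off, opened the fingers and lifted clear.
- **Last pictures:** the collar lies flat on the fork and the grip stands upright. The bar is still swung in over the box. The ball-headed pin is still in the stand, the orange pin is where it was, and the robot touches nothing.
- **Disagreements:** the two cameras differed by 2–5 mm in y, and the pin sat about 3 mm off its computed place in the hand. I corrected that from the side picture before inserting.
- **Not checked directly:** the eye cannot be seen under the collar. That the pin goes through it is inferred from the free descent, the full depth and the bar's place.

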